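Pack the gap beside the carton

TASK

The red carton in the wooden caddy has a gap in front of it and slides about. Of the three wooden spacers standing on the worktop, find the one that fits the gap snugly (one is too thin, one too thick) and slide it upright down into the gap until it sits on the caddy floor; leave it there, with the other two spacers standing on the worktop outside the caddy.

Things in the scene. Friction and masses are not known exactly. Their poses are not given: they have to be found in the camera images.
- spacer_thin_mid (a point): middle of the thinnest wooden spacer: a pale upright slab 20 mm thick (its x), 70 mm long (its y) and 65 mm tall, lower long edges rounded (6 mm), with a central grip tab 16 mm (x) by 36 mm (y) rising 45 mm more, so 110 mm tall in all, 0.15 kg; this point is half-way up, 55 mm above its foot, and the tab spans 10 to 55 mm above this point; x and y lie along thickness and length, z up
- spacer_medium_mid (a point): middle of the middle-sized wooden spacer: a pale upright slab 32 mm thick (its x), 70 mm long (its y) and 65 mm tall, lower long edges rounded (6 mm), with a central grip tab 16 mm (x) by 36 mm (y) rising 45 mm more, so 110 mm tall in all, 0.15 kg; this point is half-way up, 55 mm above its foot, and the tab spans 10 to 55 mm above this point; x and y lie along thickness and length, z up
- spacer_thick_mid (a point): middle of the thickest wooden spacer: a pale upright slab 44 mm thick (its x), 70 mm long (its y) and 65 mm tall, lower long edges rounded (6 mm), with a central grip tab 16 mm (x) by 36 mm (y) rising 45 mm more, so 110 mm tall in all, 0.15 kg; this point is half-way up, 55 mm above its foot, and the tab spans 10 to 55 mm above this point; x and y lie along thickness and length, z up
- gap (a point): middle of the gap, on the caddy floor, 6 mm above the worktop. The gap is 36 mm wide (x) and 140 mm long (y), z up. Caddy: open wooden tray fixed to the worktop, 125 mm (x) by 156 mm (y), walls 8 mm thick, 45 mm high. The gap lies on the robot's side, between the caddy's -x wall and a loose red carton (+x side), 72 by 136 mm, its top 84 mm above the worktop. Tall utensils: back right
Things that resemble listed ones, but are neither listed nor needed, are in the scene too. Leave any green or pink look-alike of the part that bears spacer_medium_mid alone.

How it is judged:
At the end, for the whole second after the job is handed in: The middle-sized spacer rests in the gap: within 12 mm of its centre line and 45 mm along it, foot within 8 mm of the caddy floor, upright and lined up within 10 degrees. The thin and thick ones stand on the worktop, within 10 degrees of upright, over 60 mm from the gap's middle (x of spacer_medium_mid in the frame of gap between -0.012 and 0.012 m and y of spacer_medium_mid in the frame of gap between -0.045 and 0.045 m and z of spacer_medium_mid in the frame of gap between 0.047 and 0.063 m and angle between each of spacer_medium_mid, spacer_thin_mid, spacer_thick_mid's own z axis and vertical below 0.175 rad and angle between the y axis of spacer_medium_mid and the y axis of gap, either way round below 0.175 rad and linear speed of spacer_medium below 0.02 m/s and height (world z) of spacer_thin_mid between 0.04 and 0.07 m and horizontal distance between each of spacer_thin_mid, spacer_thick_mid and gap above 0.06 m and height (world z) of spacer_thick_mid between 0.04 and 0.07 m); the robot touches nothing.
It also fails if it takes over 42 s, if anything falls off the work surface, if the arm or the gripper's body presses on something with over 40 N, if the wrist force passes 120 N, or if a joint passes its speed limit or range.

ROBOT

A 7-joint arm with a two-finger parallel gripper is mounted at the origin on a cart in front of the work surface, level with it; the furniture and walls round the work are solid. World frame = base frame: x ahead of the robot, y to its left, z up, the work surface at z = 0. Lengths are in m, angles in rad, forces in N, time in s.
With the tool pointing down it reaches from about 0.4 to 0.85 m from the base axis. Payload 4.5 kg.
Tool frame: the origin (TCP) lies at the centre of the arm's flange, where the gripper is bolted on; the fingertips stand nose_length ahead of it and the grasp point (between the pads) lies 147 mm ahead of it (nose_length is the distance from the TCP to the fingertips, in m); z points along the fingers, y is the line along which they close (so a half turn about z gives the same grasp; the last joint's range is limited). The gripper opens to 88 mm and grips with 3 to 60 N. Pads are 18 mm wide; open, the fingers measure 123 mm over their backs; the gripper's body (75 mm by 187 mm) begins 45 mm behind the grasp point.
Start: joints at [1.341, 0.689, -0.195, 1.565, 0.157, 0.902, -0.215], TCP at [0.163, -0.603, 0.405] pointing down, gripper open.
Joint ranges: [-3.01, 3.01], [-0.46, 2.08], [-1.47, 1.51], [0.13, 2.56], [-1, 4.14], [0.04, 2.09], [-2.66, 2.66]. Speed limits (rad/s): [2.57, 2.57, 3.14, 3.14, 3.14, 3.14, 3.14].

INTERFACE

Orientations are given as a unit quaternion [x, y, z, w].
In Python, from plant import * gives the robot as it stands.
- The arm moves only by the tool play_rows, never from a script. Its argument "rows" is a list that holds one entry, the list of rows, each a list of 6 numbers: the shift along the tool's x, y, z normalised to -1 to 1, where 1 is 0.5 m, then the turn, a rotation vector about the tool's x, y, z normalised to -1 to 1, where 1 is 0.5 rad. A call has 1 to 20 rows; each row is the pose to reach, as a shift and turn from the pose commanded when the call began, along the tool's axes at that moment; what a row does not reach only later rows make up. A row lasts 1/12 s, in which the tool goes at most 41.7 mm and 7.16 degrees, less where a joint would pass 70% of its speed; a pose out of reach is approached as far as the arm can. A call with a number of a shift or a turn outside -1 to 1 is refused whole. A call with a gripper value outside its range is refused whole. "claw" is the closure, from 0 (fully open) to 1 (shut), set as the call begins (left out, the last holds). The fingers move at their own pace and stop on an object; "squeeze" is the grip in N (left out, the last holds). Time passes only in rows, so rows that repeat a pose let the fingers close. It gives the time, the measured TCP pose, the force, the opening and the grip force at its end, in the units of the state.
- get_state(): the state, without advancing time (a new reading comes with each control period).
- snapshot(name): name is "scene" or "top"; returns a dict with "pixels" (400x640x3 uint8, blue, green, red), "camera_matrix" (3x3 intrinsics, pixels), "dist_coeffs" ([k1, k2, p1, p2, k3] as OpenCV has them; the pictures are not rectified), "world_to_cam" (4x4, takes a point from world to camera coordinates). Camera axes: x right, y down, z forward; pixel columns grow to the right and rows downward; lengths in m; the calibration is good to about 2 mm. A picture is of the moment at which its call begins. There is no depth.
- finish_job(): hands the job in; it is judged then, once.
The state is a dict: "clock": time; "q": joint angles; "qd": joint speeds; "joint_torque": joint torques, N m; "tool_pos": TCP position; "eef_rot": TCP orientation; "contact_force": force on the tool from outside, world axes, zero at the start; "moment": the same for the moment, N m; "opening": opening from 0.0 (shut) to 1.0 (fully open); "finger_force": force on a finger pad.
Only numpy, scipy, OpenCV 4.12 (cv2) and the standard library are available. Lean on these libraries where they do the work, as an engineer would, in place of code of your own. Each camera call takes 0.05 s, during which the arm holds its last target. There are 200 camera calls.

## Working session

There is one attempt and no reset: what is moved stays moved. The work goes in short steps, Python scripts to look and compute and a tool call to move; the robot and the scene stay as the last step left them, time stands still between calls to the robot, and variables do not carry over. Pictures are saved under pics/ and viewed, at most 10 in all, crops included, and the job is handed in when it is done.

Besides the shell and the picture viewer there is one more tool, called after ">>>" in YAML: its name, and indented under it one key for each argument. play_rows: Moves the arm, as the interface text tells. Its arguments: {"type":"object","properties":{"rows":{"type":"array"},"claw":{"type":"number"},"squeeze":{"type":"number"}},"required":["rows"]}

```bash
mkdir -p pics; ls; python3 - <<'E'
from plant import *
import cv2,numpy as np
s=get_state();print(s)
for n in("scene","top"):
    d=snapshot(n);cv2.imwrite(f"pics/{n}0.png",d["pixels"]);np.savez(f"{n}0.npz",**{k:np.array(v) for k,v in d.items()})
    print(d["camera_matrix"],d["dist_coeffs"],d["world_to_cam"])
E
```

```text
pics
{'clock': 0.0, 'q': array([ 1.34082976,  0.69000052, -0.19451526,  1.56635277,  0.15732172,
        0.90251464, -0.21508324]), 'qd': array([ 0.00066323,  0.000924  ,  0.00098119,  0.00014161, -0.00084543,
        0.00087115, -0.00099538]), 'joint_torque': array([-4.52951062e-04, -5.27564120e+01, -1.26726441e+00, -1.53428417e+01,
       -5.27399895e-02,  6.49827954e-03,  1.85803915e-04]), 'tool_pos': array([ 0.16283265, -0.60306985,  0.40389714]), 'eef_rot': array([ 9.91307884e-01,  1.31559089e-01, -1.99391151e-04, -9.18999338e-04]), 'contact_force': array([-0.41002698, -0.18875294, -0.02792533]), 'moment': array([-0.05115606,  0.04162999,  0.02438474]), 'finger_force': 0.0, 'opening': 0.9936181987436162}
[[430.57327674   0.         320.67587441]
 [  0.         430.57327674 196.7775275 ]
 [  0.           0.           1.        ]] [-0.05562036  0.          0.          0.          0.        ] [[-0.81919391 -0.57341306 -0.0108992   0.38628159]
 [-0.38856772  0.56889589 -0.7248259   0.23642472]
 [ 0.42182515 -0.58953789 -0.68884586  0.85874306]
 [ 0.          0.          0.          1.        ]]
[[452.13587927   0.         320.58712945]
 [  0.         452.13587927 201.95715215]
 [  0.           0.           1.        ]] [-0.0422147  0.         0.         0.         0.       ] [[-0.0125856  -0.9998947  -0.00722454 -0.01800785]
 [-0.99902879  0.01287916 -0.04213786  0.49272817]
 [ 0.04222646  0.00668719 -0.99908569  1.02714696]
 [ 0.          0.          0.          1.        ]]
```

View pics/scene0.png

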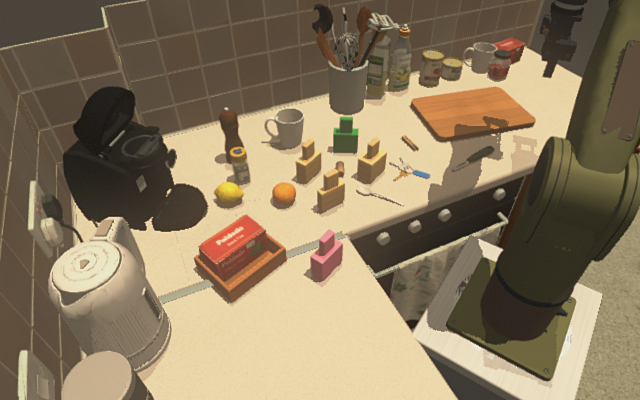

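View pics/top0.png

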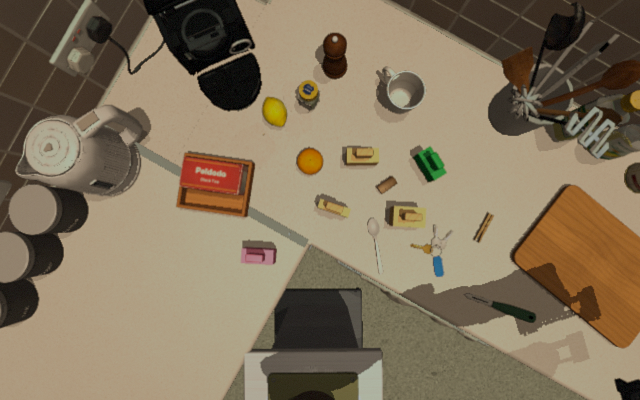

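The scene view shows pale spacers at about (309,160), (372,160) and (331,190). In the top view these are (362,156), (408,216) and (332,206). The green (430,163) and pink (258,255) look-alikes are to be left alone, and so are the brown block (386,184) and stick (483,227). The caddy is at (215,183), with the gap at about (212,200). By slab thickness, the medium spacer should be (362,156). I'll check it in a close crop.

```bash
cat > h.py <<'E'
import cv2,numpy as np
def load(n): return dict(np.load(n+".npz"))
def ray(d,px,z):
    p=cv2.undistortPoints(np.array(px,float).reshape(-1,1,2),d["camera_matrix"],d["dist_coeffs"]).reshape(-1,2)
    R,t=d["world_to_cam"][:3,:3],d["world_to_cam"][:3,3]
    c=-R.T@t; v=np.c_[p,np.ones(len(p))]@R
    return c+v*((z-c[2])/v[:,2])[:,None]
def proj(d,P):
    w=d["world_to_cam"]; r=cv2.Rodrigues(w[:3,:3])[0]
    return cv2.projectPoints(np.array(P,float).reshape(-1,1,3),r,w[:3,3],d["camera_matrix"],d["dist_coeffs"])[0].reshape(-1,2)
E
python3 - <<'E'
from h import *
d=load("top0");im=d["pixels"]
a=cv2.resize(im[140:235,310:440],None,fx=4,fy=4,interpolation=cv2.INTER_CUBIC)
b=cv2.resize(im[145:225,170:265],None,fx=4,fy=4,interpolation=cv2.INTER_CUBIC)
o=np.zeros((700,520,3),np.uint8);o[:380,:520]=a;o[380:700,:380]=b
cv2.imwrite("pics/c.png",o)
for p in [(362,156),(350,163),(410,213),(398,223),(332,206),(340,200),(212,200),(350,190)]: print(p,cv2.cvtColor(im,cv2.COLOR_BGR2HSV)[p[1],p[0]])
E
```

```text
(362, 156) [ 16 160  94]
(350, 163) [ 17 153  95]
(410, 213) [ 18 146 157]
(398, 223) [ 24 118 177]
(332, 206) [ 21 134 175]
(340, 200) [ 21  55 175]
(212, 200) [ 14 190 168]
(350, 190) [ 23  54 176]
```

View pics/c.png

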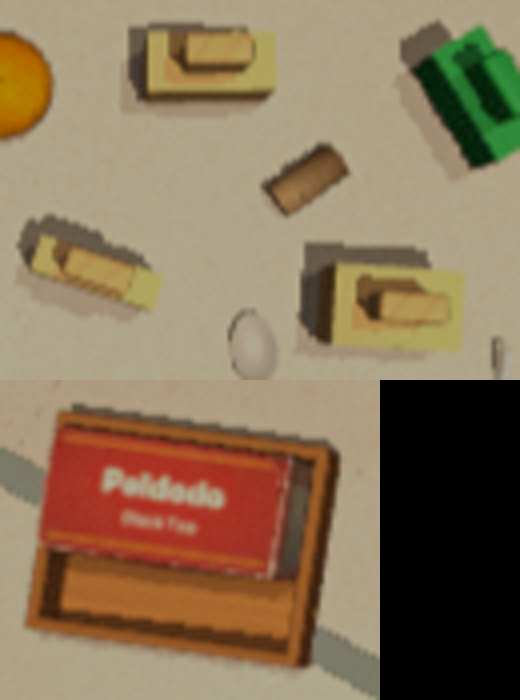

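The crop confirms it. The slab at (362,156) is about 15 px thick, which is roughly 32 mm, so it's the medium one. The others are about 20 px (thick, at (408,216)) and about 9 px (thin, at (332,206)). The gap is the empty strip below the carton, around (212,204).

```bash
python3 - <<'E'
from h import *
d=load("top0");im=d["pixels"];h=cv2.cvtColor(im,cv2.COLOR_BGR2HSV)
H,S,V=[h[...,i].astype(int) for i in range(3)]
def rect(m,z,name):
    c=max(cv2.findContours(m.astype(np.uint8),0,cv2.CHAIN_APPROX_NONE)[0],key=cv2.contourArea)
    r=cv2.minAreaRect(c);b=cv2.boxPoints(r);w=ray(d,b,z);e1,e2=w[1]-w[0],w[2]-w[1]
    if np.hypot(*e1[:2])<np.hypot(*e2[:2]):e1,e2=e2,e1
    ang=np.degrees(np.arctan2(e1[1],e1[0]))%180
    print(name,b.round(1).tolist(),w.mean(0).round(4),"L",np.linalg.norm(e1).round(4),np.linalg.norm(e2).round(4),"long-axis deg",ang.round(1))
for n,(x0,y0,x1,y1) in dict(med=(340,140,385,172),thick=(384,198,425,235),thin=(312,190,355,222)).items():
    roi=np.zeros(H.shape,bool);roi[y0:y1,x0:x1]=1
    rect(roi&(S>90)&(V>120),.065,n+" slab top+tab")
    rect(roi&(S>90)&(V>120)&(H<21),.11,n+" tab")
# slab outline: yellow only
    rect(roi&(S>90)&(V>120)&(H>=21),.065,n+" yellow")
# caddy
roi=np.zeros(H.shape,bool);roi[145:225,170:265]=1
rect(roi&(S>110),.045,"caddy+carton")
rect(roi&(S>110)&((H<8)|(H>170)),.084,"carton")
q=np.array([(60,410),(337,448),(303,665),(28,628)])/4+[170,145-95]
w=ray(d,q,.045);print(w.round(4),w.mean(0),np.linalg.norm(w-np.roll(w,-1,0),axis=1))
g=np.array([(62,550),(298,580),(290,622),(50,590)])/4+[170,50]
print("carton lower edge@.084",ray(d,np.array([(40,545),(272,580),(60,428),(290,458)])/4+[170,50],.084).round(4))
E
```

```text
med slab top+tab [[347.0, 147.0], [378.0, 147.0], [378.0, 163.0], [347.0, 163.0]] [ 0.5916 -0.1175  0.065 ] L 0.0678 0.0352 long-axis deg 89.3
med tab [[356.0, 155.0], [356.0, 147.0], [372.0, 147.0], [372.0, 155.0]] [ 0.5934 -0.1168  0.11  ] L 0.0334 0.0168 long-axis deg 89.3
med yellow [[347.0, 148.0], [378.0, 148.0], [378.0, 162.0], [347.0, 162.0]] [ 0.5916 -0.1175  0.065 ] L 0.0678 0.0308 long-axis deg 89.3
thick slab top+tab [[392.5, 225.89999389648438], [393.6000061035156, 204.89999389648438], [425.1000061035156, 206.6999969482422], [424.0, 227.60000610351562]] [ 0.4566 -0.2158  0.065 ] L 0.0687 0.0455 long-axis deg 86.1
thick tab [[398.0, 222.0], [398.0, 210.0], [420.0, 210.0], [420.0, 222.0]] [ 0.4568 -0.2078  0.11  ] L 0.0457 0.0248 long-axis deg 89.3
thick yellow [[392.5, 225.89999389648438], [393.6000061035156, 204.89999389648438], [425.1000061035156, 206.6999969482422], [424.0, 227.60000610351562]] [ 0.4566 -0.2158  0.065 ] L 0.0687 0.0455 long-axis deg 86.1
thin slab top+tab [[316.8999938964844, 207.3000030517578], [320.1000061035156, 197.6999969482422], [350.399993896484
[... 508 characters left out ...]
[[175.60000610351562, 206.6999969482422], [183.5, 151.39999389648438], [254.89999389648438, 161.60000610351562], [247.0, 216.89999389648438]] [0.5341 0.2102 0.045 ] L 0.1627 0.1251 long-axis deg 81.0
carton [[178.60000610351562, 186.3000030517578], [183.3000030517578, 154.89999389648438], [243.5, 164.0], [238.8000030517578, 195.3000030517578]] [0.5501 0.2099 0.084 ] L 0.132 0.0683 long-axis deg 80.6
[[0.6059 0.2782 0.045 ]
 [0.5821 0.1224 0.045 ]
 [0.4614 0.142  0.045 ]
 [0.4839 0.296  0.045 ]] [0.53332256 0.20964503 0.045     ] [0.15759709 0.12234198 0.15562715 0.12336225]
carton lower edge@.084 [[0.527  0.2768 0.084 ]
 [0.5065 0.1517 0.084 ]
 [0.59   0.2661 0.084 ]
 [0.5719 0.1417 0.084 ]]
```

```bash
cat >> h.py <<'E'
from scipy.spatial.transform import Rotation as Rn
def row(target,yaw,s):
    """tool down, tool y at world angle yaw-deg (mod 180); normalised row"""
    R0=Rn.from_quat(s["eef_rot"]);cur=np.degrees(np.arctan2(*R0.as_matrix()[[1,0],1]))
    yw=cur+((yaw-cur+90)%180-90);a=np.radians(yw)
    y=np.array([np.cos(a),np.sin(a),0]);z=np.array([0,0,-1.]);x=np.cross(y,z)
    R=np.c_[x,y,z];M=R0.as_matrix()
    return np.r_[M.T@(np.array(target)-s["tool_pos"])/.5,Rn.from_matrix(M.T@R).as_rotvec()/.5].round(4)
def box(c,yaw,dx,dy,z):
    a=np.radians(yaw-90);ex=np.array([np.cos(a),np.sin(a)]);ey=np.array([-ex[1],ex[0]])
    return np.array([[*(np.array(c)+i*dx/2*ex+j*dy/2*ey),z] for i,j in((1,1),(1,-1),(-1,-1),(-1,1))])
E
python3 - <<'E'
from h import *
import plant
print([ (k,getattr(plant,k)) for k in dir(plant) if 'nose' in k.lower()])
outs=[]
for n,(x0,y0,x1,y1) in dict(scene0=(190,130,400,300),top0=(165,140,385,225)).items():
    d=load(n);im=cv2.resize(d["pixels"],None,fx=3.5,fy=3.5,interpolation=cv2.INTER_CUBIC)
    def dr(P,c):cv2.polylines(im,[((proj(d,P)+.5)*3.5-.5).round().astype(int)],True,c,1)
    dr(box((.534,.2105),81.2,.125,.156,.045),(255,255,0))
    dr(box((.534,.2105),81.2,.109,.140,.045),(255,255,0))
    dr(box((.498,.216),81.2,.036,.140,.006),(255,0,255))
    dr(box((.5916,-.1175),87.5,.032,.07,.065),(0,0,255))
    dr(box((.5916,-.1175),87.5,.016,.036,.11),(255,0,0))
    f=3.5;cr=im[int(y0*f):int(y1*f),int(x0*f):int(x1*f)];cv2.imwrite(f"pics/o_{n}.png",cr)
s=dict(tool_pos=np.array([ 0.16283265, -0.60306985,  0.40389714]),eef_rot=[ 9.91307884e-01,  1.31559089e-01, -1.99391151e-04, -9.18999338e-04])
print(row((.592,-.117,.29),87.5,s))
E
```

```text
[('nose_length', 0.166)]
[ 1.0822e+00 -7.1420e-01  2.2900e-01 -3.7000e-03  9.0000e-04  6.1500e-01]
```

View pics/o_scene0.png

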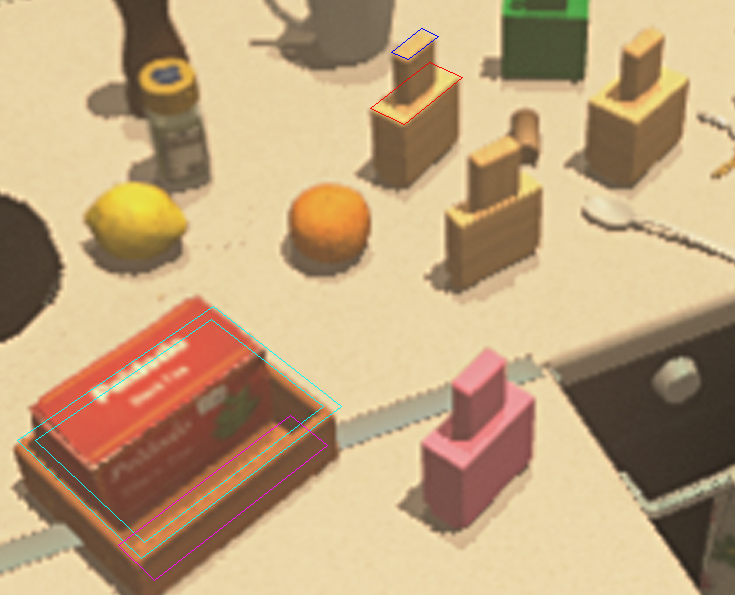

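View pics/o_top0.png

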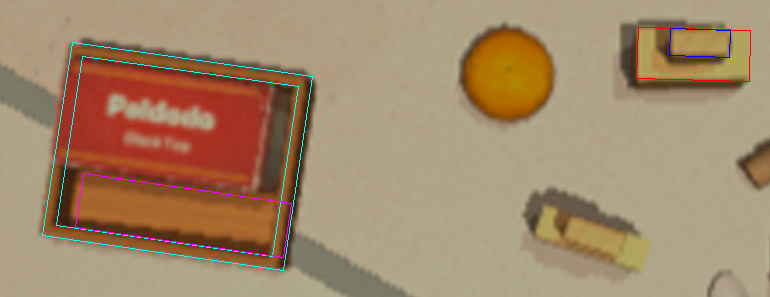

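The medium spacer overlay fits both views. The caddy overlay is 1–2 px off in the scene view, so I'll zoom in there before computing the placement. I'll reach for the spacer first.

>>> play_rows:
  rows:
    - [[0.54,-0.357,0.11,0,0,0.3],[0.54,-0.357,0.11,0,0,0.3],[0.54,-0.357,0.11,0,0,0.3],[0.54,-0.357,0.11,0,0,0.3],[0.54,-0.357,0.11,0,0,0.3],[0.54,-0.357,0.11,0,0,0.3],[0.8,-0.53,0.16,0,0,0.615],[0.8,-0.53,0.16,0,0,0.615],[0.8,-0.53,0.16,0,0,0.615],[0.98,-0.65,0.19,0,0,0.615],[0.98,-0.65,0.19,0,0,0.615],[0.98,-0.65,0.19,0,0,0.615],[0.98,-0.65,0.19,0,0,0.615],[0.98,-0.65,0.19,0,0,0.615],[0.98,-0.65,0.19,0,0,0.615],[0.98,-0.65,0.19,0,0,0.615]]
  claw: 0

```text
clock: 1.43
tool_pos: [0.5538, -0.1568, 0.3087]
eef_rot: [1.0, -0.018, 0.001, -0.002]
contact_force: [-0.9, -0.7, -0.0]
opening: 0.999
finger_force: 0.0
```

```bash
python3 - <<'E'
from plant import get_state
from h import *
s=get_state();print(s["clock"],s["tool_pos"],s["q"].round(2));print(row((.592,-.117,.29),87.5,s))
d=load("scene0");f=7;im=cv2.resize(d["pixels"],None,fx=f,fy=f,interpolation=cv2.INTER_CUBIC)
cv2.imwrite("pics/z.png",im[212*f:302*f,190*f:292*f][:600,:])
E
```

```text
1.4333 [ 0.55384553 -0.15681796  0.3087238 ] [ 0.19  0.75  0.01  1.81 -0.02  0.58 -1.39]
[ 0.0734 -0.0822  0.0378 -0.0065 -0.0019  0.0167]
```

View pics/z.png

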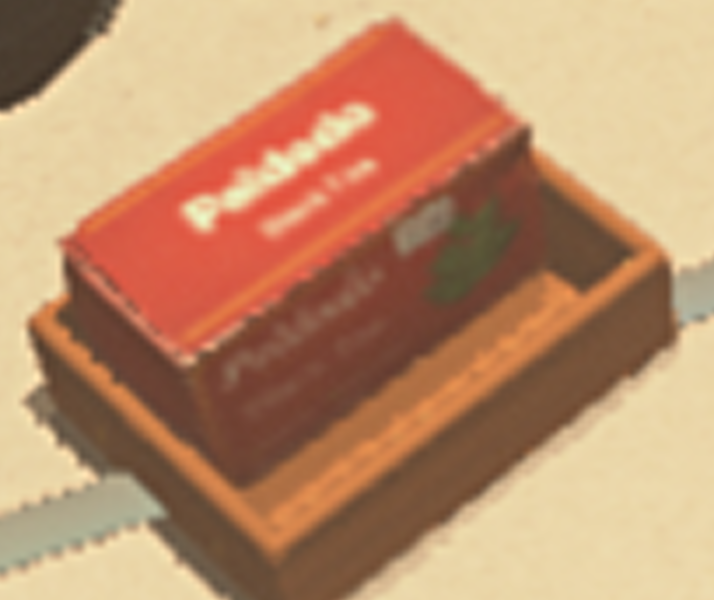

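The zoom shows the rim's outer corners at (32,322), (275,550) and (675,262). The carton's top corners are at (65,243), (395,18), (530,130) and (185,360).

```bash
python3 - <<'E'
from h import *
d=load("scene0");t=load("top0")
c=lambda p,f,o:(np.array(p)+.5)/f-.5+o
r=ray(d,c([(32,322),(275,550),(675,262)],7,[190,212]),.045);print("scene rim L,near,R",r.round(4),"diagmid",((r[0]+r[2])/2).round(4))
print("len",np.linalg.norm(r[1]-r[0]),np.linalg.norm(r[2]-r[1]),"ang",np.degrees(np.arctan2(*(r[1]-r[2])[[1,0]])))
k=ray(d,c([(65,243),(395,18),(530,130),(185,360)],7,[190,212]),.084);print("carton sc",k.round(4),k.mean(0),"ang",np.degrees(np.arctan2(*(k[3]-k[2])[[1,0]])))
q=ray(t,c([(60,410),(337,448),(303,665),(28,628)],4,[170,50]),.045);print("top rim",q.round(4),q.mean(0))
k=ray(t,c([(62,428),(293,458),(272,580),(40,545)],4,[170,50]),.084);print("carton top",k.round(4),k.mean(0))
E
```

```text
scene rim L,near,R [[0.6036 0.2826 0.045 ]
 [0.4845 0.3003 0.045 ]
 [0.4562 0.152  0.045 ]] diagmid [0.5299 0.2173 0.045 ]
len 0.12038055355638937 0.15102077354964868 ang 79.1896049933331
carton sc [[0.5875 0.2731 0.084 ]
 [0.5692 0.1479 0.084 ]
 [0.5028 0.1601 0.084 ]
 [0.5269 0.2838 0.084 ]] [0.54658798 0.21622783 0.084     ] ang 78.94513688531187
top rim [[0.6068 0.279  0.045 ]
 [0.583  0.1232 0.045 ]
 [0.4622 0.1429 0.045 ]
 [0.4847 0.2969 0.045 ]] [0.53417374 0.21048595 0.045     ]
carton top [[0.5909 0.2658 0.084 ]
 [0.5727 0.1409 0.084 ]
 [0.5073 0.1525 0.084 ]
 [0.5278 0.2776 0.084 ]] [0.54967976 0.20920124 0.084     ]
```

>>> play_rows:
  rows:
    - [[0.075,-0.08,0.04,0,0,0.017],[0.075,-0.08,0.04,0,0,0.017],[0.075,-0.08,0.04,0,0,0.017],[0.075,-0.08,0.04,0,0,0.017],[0.075,-0.08,0.08,0,0,0.017],[0.075,-0.08,0.12,0,0,0.017],[0.075,-0.08,0.136,0,0,0.017],[0.075,-0.08,0.136,0,0,0.017],[0.075,-0.08,0.136,0,0,0.017]]
  claw: 0

```text
clock: 2.18
tool_pos: [0.5899, -0.125, 0.2421]
eef_rot: [1.0, -0.027, -0.0, 0.0]
contact_force: [-0.1, -0.1, 0.5]
opening: 0.999
finger_force: 0.0
```

```bash
python3 - <<'E'
from plant import *
from h import *
s=get_state();print(s["tool_pos"],s["contact_force"],row((.592,-.1173,.239),87.5,s))
E
```

```text
[ 0.58987166 -0.12496864  0.24208625] [-0.05605291 -0.10870854  0.54298439] [ 0.0034 -0.0156  0.0062  0.0018  0.0015 -0.0207]
```

>>> play_rows:
  rows:
    - [[0.0035,-0.0155,0.006,0,0,-0.02],[0.0035,-0.0155,0.006,0,0,-0.02],[0.0035,-0.0155,0.006,0,0,-0.02],[0.0035,-0.0155,0.006,0,0,-0.02]]

```text
clock: 2.52
tool_pos: [0.5929, -0.1156, 0.2393]
eef_rot: [1.0, -0.021, 0.001, 0.0]
contact_force: [0.3, -0.2, 0.2]
opening: 1.002
finger_force: 0.0
```

>>> play_rows:
  rows:
    - [[0,0,0,0,0,0],[0,0,0,0,0,0],[0,0,0,0,0,0],[0,0,0,0,0,0],[0,0,0,0,0,0],[0,0,0,0,0,0],[0,0,0,0,0,0],[0,0,0,0,0,0]]
  claw: 1
  squeeze: 40

```text
clock: 3.18
tool_pos: [0.5927, -0.1159, 0.2387]
eef_rot: [1.0, -0.021, 0.0, 0.0]
contact_force: [0.0, -1.4, 0.4]
opening: 0.42
finger_force: 0.5
```

>>> play_rows:
  rows:
    - [[0,0,0,0,0,0],[0,0,0,0,0,0],[0,0,0,0,0,0],[0,0,0,0,0,0],[0,0,-0.03,0,0,0],[0,0,-0.08,0,0,0],[0,0,-0.13,0,0,0],[0,0,-0.18,0,0,0],[0,0,-0.23,0,0,0],[0,0,-0.23,0,0,0],[0,0,-0.23,0,0,0],[0,0,-0.23,0,0,0],[0,0,-0.23,0,0,0]]

```text
clock: 4.27
tool_pos: [0.592, -0.1156, 0.3521]
eef_rot: [1.0, -0.021, -0.002, -0.0]
contact_force: [0.0, 0.6, -2.1]
opening: 0.405
finger_force: 39.7
```

```bash
python3 - <<'E'
from plant import *
from h import *
s=get_state();print(s["tool_pos"],s["contact_force"],s["finger_force"],s["opening"]);print(row((.497,.208,.349),80.5,s))
E
```

```text
[ 0.59198622 -0.11564366  0.35210671] [ 0.01277178  0.64743007 -2.06455829] 39.719570372253656 0.40489421607050863
[-2.170e-01 -6.387e-01  7.200e-03 -4.000e-04  6.600e-03  2.476e-01]
```

>>> play_rows:
  rows:
    - [[-0.02,-0.06,0,0,0,0.05],[-0.045,-0.13,0,0,0,0.1],[-0.07,-0.2,0,0,0,0.15],[-0.095,-0.27,0,0,0,0.2],[-0.12,-0.34,0,0,0,0.248],[-0.145,-0.41,0,0,0,0.248],[-0.17,-0.48,0,0,0,0.248],[-0.19,-0.55,0,0,0,0.248],[-0.21,-0.6,0,0,0,0.248],[-0.217,-0.63,0,0,0,0.248],[-0.217,-0.639,0,0,0,0.248],[-0.217,-0.639,0,0,0,0.248],[-0.217,-0.639,0,0,0,0.248],[-0.217,-0.639,0,0,0,0.248],[-0.217,-0.639,0,0,0,0.248]]

```text
clock: 5.52
tool_pos: [0.4983, 0.206, 0.3536]
eef_rot: [0.996, -0.085, 0.0, 0.001]
contact_force: [0.2, -0.3, -1.9]
opening: 0.408
finger_force: 39.7
```

```bash
python3 - <<'E'
from plant import *
from h import *
s=get_state();print(s["tool_pos"],s["eef_rot"],s["opening"])
ims=[]
for n,(x0,y0,x1,y1) in dict(scene=(190,180,290,300),top=(170,140,270,230)).items():
    d=snapshot(n);np.savez(n+"1.npz",**{k:np.array(v) for k,v in d.items()})
    ims.append(cv2.resize(d["pixels"][y0:y1,x0:x1],None,fx=4,fy=4,interpolation=cv2.INTER_CUBIC))
o=np.zeros((480,800,3),np.uint8);o[:480,:400]=ims[0];o[:360,400:]=ims[1];cv2.imwrite("pics/hover.png",o)
E
```

```text
[0.49825697 0.20600153 0.3535576 ] [ 9.96416317e-01 -8.45820798e-02  2.71234355e-05  6.27833531e-04] 0.40812043759713523
```

View pics/hover.png

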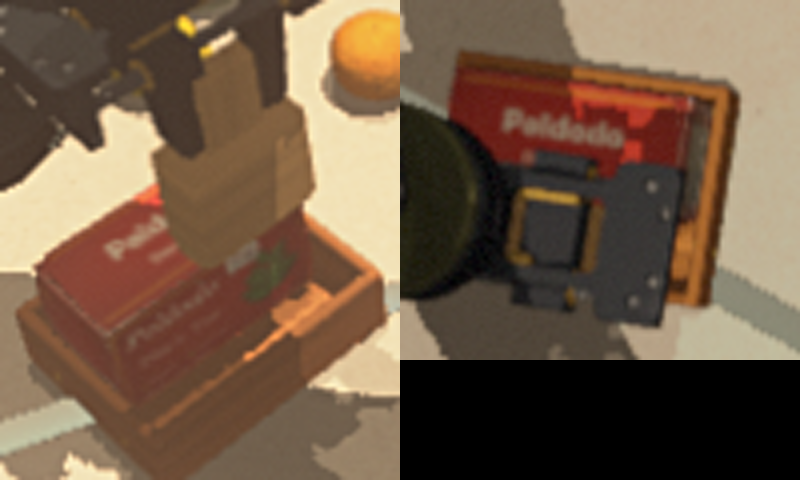

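The hover view shows the spacer held upright above the caddy's gap. Its slab-top corners are near (300,105) and (153,150) in the left half. The gripper hides it in the top view.

```bash
python3 - <<'E'
from h import *
d=load("scene1")
k=ray(d,(np.array([(300,103),(153,150)])+.5)/4-.5+[190,180],.1796);m=k.mean(0);print(k.round(4),m.round(4),"diag",np.linalg.norm(k[0]-k[1]))
a=np.radians(80.3-90);ex=np.array([np.cos(a),np.sin(a)]);print("cross-gap err (scene frame)",(m[:2]-[.495,.2225])@ex)
print("predicted corners for TCP pose",((proj(d,box((.4983,.206),80.3,.032,.07,.1796))-[190,180]+.5)*4-.5).round(0))
print("fk err",(np.array([.4983,.206])-[.497,.220])@ex, (np.array([.4983,.206])-[.498,.216])@ex)
E
```

```text
[[0.482  0.1719 0.1796]
 [0.5192 0.2357 0.1796]] [0.5006 0.2038 0.1796] diag 0.07390382658450728
cross-gap err (scene frame) 0.008651111047166
predicted corners for TCP pose [[149. 152.]
 [264.  78.]
 [305. 110.]
 [190. 187.]]
fk err 0.0036402658237255714 0.001980604836376706
```

>>> play_rows:
  rows:
    - [[-0.009,0,0.0,0,0,0],[-0.009,0,0.02,0,0,0],[-0.009,0,0.04,0,0,0],[-0.009,0,0.053,0,0,0],[-0.009,0,0.053,0,0,0],[-0.009,0,0.053,0,0,0],[-0.009,0,0.053,0,0,0]]

```text
clock: 6.2
tool_pos: [0.4934, 0.2087, 0.3271]
eef_rot: [0.997, -0.083, 0.0, 0.0]
contact_force: [0.9, -0.1, -1.5]
opening: 0.405
finger_force: 39.7
```

```bash
python3 - <<'E'
from plant import *
from h import *
s=get_state();print(s["tool_pos"],s["contact_force"])
d=snapshot("scene");np.savez("scene2.npz",**{k:np.array(v) for k,v in d.items()})
cv2.imwrite("pics/h2.png",cv2.resize(d["pixels"][200:300,190:292],None,fx=6,fy=6,interpolation=cv2.INTER_CUBIC))
E
```

```text
[0.49341081 0.20866787 0.32705447] [ 0.85338563 -0.10178861 -1.50358286]
```

View pics/h2.png

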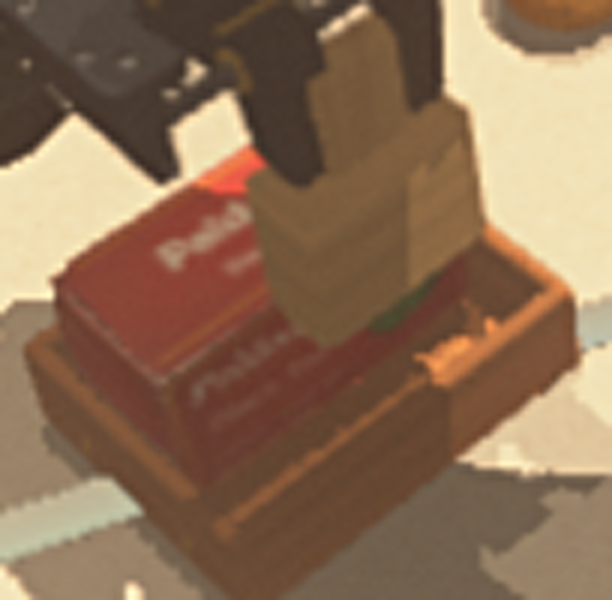

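The foot is about level with the carton top, and its rounded +x edge almost touches the carton's top edge near (272,303). I'll shift about 3 mm towards the -x wall and ease down.

>>> play_rows:
  rows:
    - [[-0.006,0,0.0,0,0,0],[-0.006,0,0.0,0,0,0],[-0.006,0,0.01,0,0,0],[-0.006,0,0.02,0,0,0],[-0.006,0,0.03,0,0,0],[-0.006,0,0.04,0,0,0],[-0.006,0,0.05,0,0,0],[-0.006,0,0.06,0,0,0],[-0.006,0,0.064,0,0,0],[-0.006,0,0.064,0,0,0],[-0.006,0,0.064,0,0,0]]

```text
clock: 7.17
tool_pos: [0.4904, 0.2091, 0.2951]
eef_rot: [0.997, -0.083, -0.0, 0.0]
contact_force: [0.9, -0.1, -1.6]
opening: 0.401
finger_force: 39.7
```

```bash
python3 - <<'E'
from plant import *
from h import *
s=get_state();print(s["tool_pos"],s["contact_force"],s["moment"])
d=snapshot("scene");np.savez("scene3.npz",**{k:np.array(v) for k,v in d.items()})
cv2.imwrite("pics/h3.png",cv2.resize(d["pixels"][200:300,190:292],None,fx=6,fy=6,interpolation=cv2.INTER_CUBIC))
E
```

```text
[0.49035967 0.20912158 0.29506032] [ 0.89051118 -0.05756888 -1.55244061] [0.06504408 0.03221181 0.04315634]
```

View pics/h3.png

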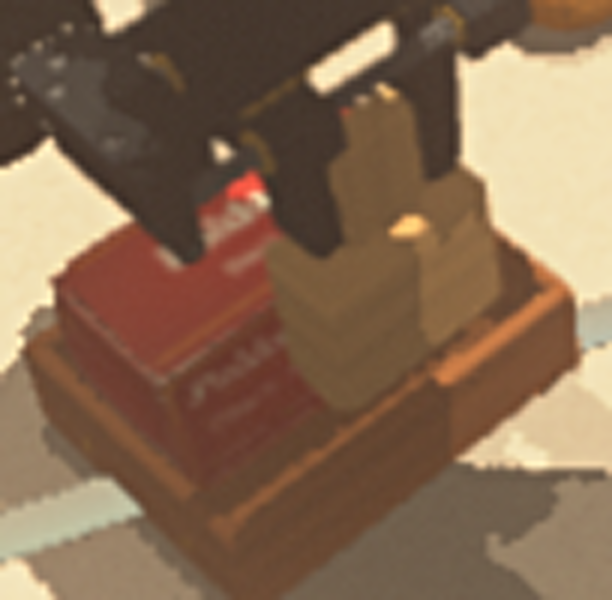

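The foot is now at z ≈ 0.056, clear of the carton with no contact force. I'll measure where its front edge is relative to the -x wall's inner edge.

```bash
python3 - <<'E'
from h import *
d=load("scene3");c=lambda p:(np.array(p)+.5)/6-.5+[190,200]
a=np.radians(80.3-90);ex=np.array([np.cos(a),np.sin(a)])
k=ray(d,c([(487,187),(268,250)]),.121);print("slab corners -x-y,+x+y cross-gap",k[:,:2]@ex,np.linalg.norm(k[0]-k[1]))
w=ray(d,c([(215,535),(575,295),(220,510),(545,290)]),.045);print("wall outer",w[:2,:2]@ex,"inner",w[2:,:2]@ex)
f=ray(d,c([(345,412),(500,305)]),.058);print("foot front",f[:,:2]@ex)
k=ray(d,c([(158,378)]),.084);print("carton front",k[:,:2]@ex)
print("TCP",np.array([.4904,.2091])@ex)
E
```

```text
slab corners -x-y,+x+y cross-gap [0.43107512 0.46169599] 0.07517556087907427
wall outer [0.43459707 0.42547147] inner [0.44155805 0.43499339]
foot front [0.43471893 0.432446  ]
carton front [0.4725683]
TCP 0.44815785197413177
```

>>> play_rows:
  rows:
    - [[0.008,0,0.0,0,0,0],[0.008,0,0.0,0,0,0],[0.008,0,0.006,0,0,0],[0.008,0,0.012,0,0,0],[0.008,0,0.018,0,0,0],[0.008,0,0.024,0,0,0],[0.008,0,0.03,0,0,0],[0.008,0,0.036,0,0,0],[0.008,0,0.036,0,0,0],[0.008,0,0.036,0,0,0]]

```text
clock: 8.05
tool_pos: [0.4944, 0.2084, 0.277]
eef_rot: [0.997, -0.083, 0.0, 0.0]
contact_force: [1.0, -0.0, -1.2]
opening: 0.404
finger_force: 39.7
```

Foot is 7 mm below the rim with no contact, so I'll continue down.

>>> play_rows:
  rows:
    - [[0,0,0.01,0,0,0],[0,0,0.02,0,0,0],[0,0,0.03,0,0,0],[0,0,0.04,0,0,0],[0,0,0.05,0,0,0],[0,0,0.056,0,0,0],[0,0,0.06,0,0,0],[0,0,0.06,0,0,0],[0,0,0.06,0,0,0]]

```text
clock: 8.8
tool_pos: [0.4945, 0.2084, 0.247]
eef_rot: [0.997, -0.083, 0.0, 0.0]
contact_force: [3.1, -0.8, -3.1]
opening: 0.403
finger_force: 39.7
```

>>> play_rows:
  rows:
    - [[0.002,0,0.002,0,0,0],[0.002,0,0.004,0,0,0],[0.002,0,0.006,0,0,0],[0.002,0,0.006,0,0,0],[0.002,0,0.006,0,0,0]]

```text
clock: 9.22
tool_pos: [0.4952, 0.2082, 0.2446]
eef_rot: [0.997, -0.083, 0.0, -0.0]
contact_force: [1.3, -0.7, 5.1]
opening: 0.405
finger_force: 39.7
```

The upward force rose from about -1.5 to +5 N at foot height ≈ 6 mm, so it's on the floor. Next I release and retreat straight up.

>>> play_rows:
  rows:
    - [[0,0,0,0,0,0],[0,0,0,0,0,0],[0,0,0,0,0,0],[0,0,0,0,0,0],[0,0,0,0,0,0],[0,0,0,0,0,0],[0,0,0,0,0,0],[0,0,0,0,0,0],[0,0,-0.02,0,0,0],[0,0,-0.06,0,0,0],[0,0,-0.12,0,0,0],[0,0,-0.18,0,0,0],[0,0,-0.24,0,0,0],[0,0,-0.3,0,0,0],[0,0.1,-0.3,0,0,0],[0,0.2,-0.3,0,0,0],[0,0.3,-0.3,0,0,0],[0,0.4,-0.3,0,0,0],[0,0.4,-0.3,0,0,0],[0,0.4,-0.3,0,0,0]]
  claw: 0

```text
clock: 10.88
tool_pos: [0.4603, 0.0035, 0.3952]
eef_rot: [0.996, -0.089, -0.0, 0.002]
contact_force: [-0.9, -0.2, 0.3]
opening: 0.996
finger_force: 0.0
```

```bash
python3 - <<'E'
from plant import *
from h import *
s=get_state();print(s["tool_pos"],s["contact_force"],s["opening"])
o=np.zeros((520,800,3),np.uint8)
for i,(n,(x0,y0,x1,y1)) in enumerate(dict(scene=(190,130,390,300),top=(170,130,440,240)).items()):
    d=snapshot(n);np.savez(n+"4.npz",**{k:np.array(v) for k,v in d.items()})
    c=d["pixels"][y0:y1,x0:x1]
    if i==0:o[:340,:400]=cv2.resize(c,(400,340),interpolation=2)
    else:
        o[340:503,:400]=cv2.resize(c,(400,163),interpolation=2)
        o[:400,400:]=cv2.resize(d["pixels"][140:230,170:260],(400,400),interpolation=2)
cv2.imwrite("pics/end.png",o)
E
```

```text
[0.46025134 0.00354161 0.39518398] [-0.90143037 -0.18601768  0.28034257] 0.9964025146776696
```

View pics/end.png

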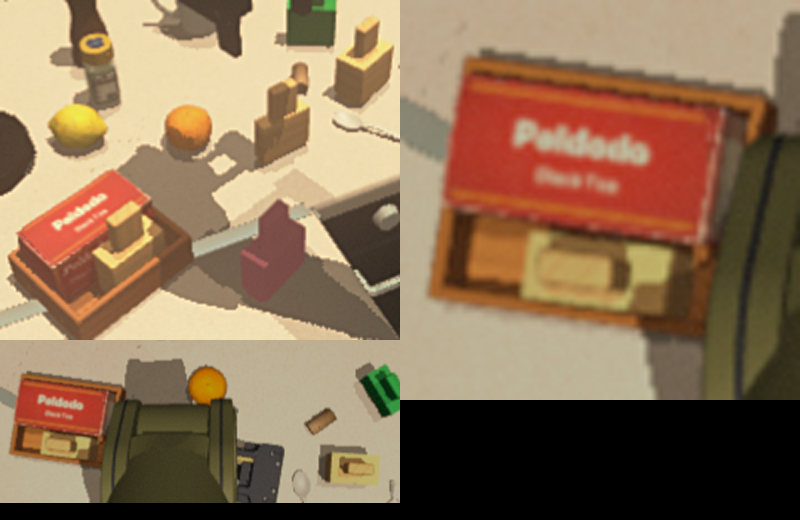

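The spacer stands upright in the gap, at about (595,270) in the right crop, aligned with the walls. The thin and thick spacers are still standing where they were, and the arm is clear of everything.

```bash
python3 -c "
from plant import *
print(finish_job())"
```

```text
the job is handed in; nothing more can be done
None
```

The medium spacer is upright on the caddy floor in the gap, the thin and thick ones were left untouched on the worktop, and the job was handed in at about 11 s; no verdict came back.

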